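# Discard a spent tube through the lever-lifted flap

### The arm

A 6-joint arm with a two-finger parallel gripper is mounted at the origin on a cart in front of the work surface, level with it; the furniture and walls round the work are solid. World frame = base frame: x ahead of the robot, y to its left, z up, the work surface at z = 0. Lengths are in m, angles in rad, forces in N, time in s.
With the tool pointing down it reaches from about 0.35 to 0.725 m from the base axis. Payload 6 kg.
Tool frame: the origin (TCP) lies between the finger pads; the fingertips stand 19 mm ahead of it and the grasp point (between the pads) is the TCP (r.tip_extent is the distance from the TCP to the fingertips, in m); z points along the fingers, y is the line along which they close (so a half turn about z gives the same grasp; the last joint's range is limited). The gripper opens to 85 mm and grips with 20 to 120 N. Pads are 22 mm wide; open, the fingers measure 114 mm over their backs; the gripper's body (76 mm by 85 mm) begins 54 mm behind the grasp point. The pads swing forward as they close: fully open they stand 13 mm farther back than shut.
Start: joints at [-0.931, 0.04, 0.085, 0, -1.615, -0.334], TCP at [0.181, -0.572, 0.25] pointing down, gripper open.
Joint ranges: [-2.56, 2.56], [-1.29, 2.01], [-1.08, 1.49], [-3.29, 1.98], [-2.81, -0.18], [-2.99, 2.99]. Speed limits (rad/s): [2.57, 2.57, 3.01, 3.14, 3.14, 3.14].

### API

Orientations are given as a 3x3 rotation matrix whose columns are the frame's x, y, z axes.
In Python, from station import get_state, optics, r gives the robot as it stands.
- The arm moves only by the tool apply_moves, never from a script. Its argument "deltas" is a list of rows, each a list of 5 numbers: the opening, from 0 (shut) to 1 (fully open), then the shift along the tool's x, y, z scaled (see below), then the turn about the tool's z scaled (see below). In form: [[jaw, x, y, z, spin], ...]. A call has 1 to 12 rows; each row is the pose to reach, as a shift and turn from the pose commanded when the call began, along the tool's axes at that moment; what a row does not reach only later rows make up. The controller multiplies each number of a shift by 200 mm and each number of a turn by 90 degrees. A row lasts 1/12 s, in which the tool goes at most 41.7 mm and 7.16 degrees, less where a joint would pass 70% of its speed; a pose out of reach is approached as far as the arm can. A call with a number of a shift or a turn outside -1 to 1 is refused whole. A call with a gripper value outside its range is refused whole. The fingers move at their own pace and stop on an object; the grip force is fixed at half the most. Time passes only in rows, so rows that repeat a pose let the fingers close. It gives the time, the measured TCP pose, the force, the opening and the grip force at its end, in the units of the state.
- get_state(): the state, without advancing time (a new reading comes with each control period).
- optics.grab_frame(name): name is "side" or "top"; returns (picture, depth): 384x512x3 uint8, blue, green, red; 384x512 float32, m along the optical axis (not along the pixel's ray), 0 where there is no reading.
- optics.get_calibration(name): a dict with "K" (3x3 intrinsics, pixels), "D" ([k1, k2, p1, p2, k3] as OpenCV has them; the pictures are not rectified), "R" (3x3) and "t" (3): a world point X has camera coordinates R X + t. Camera axes: x right, y down, z forward; pixel columns grow to the right and rows downward; lengths in m; the calibration is good to about 2 mm. A picture is of the moment at which its call begins. get_calibration takes no time and is no camera call.
- r.hand_in(): hands the job in; it is judged then, once.
The state is a dict: "clock": time; "joint_pos": joint angles; "joint_velocities": joint speeds; "effort": joint torques, N m; "tcp_pos": TCP position; "tool_rot": TCP orientation; "contact_force": force on the tool from outside, world axes, zero at the start; "ft_torque": the same for the moment, N m; "opening": finger opening in m; "finger_force": force on a finger pad.
Only numpy, scipy, OpenCV 4.12 (cv2) and the standard library are available. Lean on these libraries where they do the work, as an engineer would, in place of code of your own. Each camera call takes 0.05 s, during which the arm holds its last target. There are 200 camera calls.

### The job

Throw away the spent blood tube lying on the deck of the steel discard station. With the fingertips, press the long lever down until its catch holds the heavy flap open by itself, push the tube along the deck over the sill into the well, and then press the catch's tab down so that the flap falls shut over the tube. Do not touch the flap, do not lift the tube, and leave the other things where they stand.

Things in the scene. Friction and masses are not known exactly. Their poses are not given: they have to be found in the camera images.
- station: Fixed steel discard station. Origin on the table below the middle of the sill; x away from the robot, y left, z up (turned with the station). Right half: sorting deck, y -0.150 to 0, x -0.070 to 0.070, top 100 mm above the table, fences 18 mm high and 4 mm thick at front, back and right. Left half: the well under the flap. The lever runs along the front at x = -0.095.
- sill (a point): Middle of the sill, the deck's open left edge (station y 0, z 0.100), over which the tube drops into the well: y 0 to 0.136, x -0.070 to 0.070, floor 11 mm above the table. Axes as the station's.
- flap (a joint): Heavy flap (about 0.9 kg) of 8 mm steel over the well, 148 x 140 mm, hinged along station x at the well's left end (y 0.144, z 0.106). 0 = shut; about 1.2 = caught open, its free edge 0.24 above the table at station y 0.09; at most 1.45. A crank pin at its front rests on the lever's short end. Damped; falls shut by its weight within about 1.5 s.
- lever (a joint): Steel lever 320 mm long on a fulcrum at station (-0.095, 0.044, 0.096); its short left arm lies under the flap's crank pin. 0 = at rest, long right end up; grows as the long end is pressed down. The catch snaps over its tip at about 0.46; stop at 0.50; caught it rests at about 0.45. At the pad it takes 10 to 17 N to start, 4 to 9 N lower down.
- catch (a joint): Spring catch: upright hook beyond the lever's right tip (pivot at station y -0.170, z 0.030), with a flat tab to the right. 0 = home; the lever's tip pushes it aside and it snaps back over it; pressing the tab down tilts it (grows, stop at 0.40), and at 0.2 to 0.3 it lets the lever go. The tab takes 1 to 5 N.
- flap_edge (a point): Middle of the flap's free edge, top face: station y -0.002, z 0.109 when shut. Not to be touched.
- lever_pad (a point): Middle of the top of the black ribbed rubber pad (24 mm wide, 58 mm long, along the lever) near the lever's long end, where to press. At rest at station (-0.095, -0.115, 0.157); caught at (-0.095, -0.126, 0.082). The catch's hook stands 45 mm to the right of it then, 0.100 high.
- catch_tab (a point): Middle of the top of the catch's tab (30 mm wide across, 44 mm long), at station (-0.095, -0.232, 0.075) at home; to let go it must be pressed 16 to 20 mm down.
- tube: Spent stoppered blood tube, purple cap, lying on the deck: 88 mm long, 13 mm thick, cap 16 mm. Origin: centre of its round glass end; z along the tube to the cap.
- tube_mid (a point): Middle of the tube, on its axis, 44 mm from the glass end; axes as the tube's.
- vial: Bystander: glass vial with grey stopper, 22 mm wide, 48 mm high, standing in front of the lever. Origin: centre of its underside.
- tape_roll: Bystander: roll of tape lying flat, 55 x 48 x 25 mm, in front of the station. Origin: centre of its underside.
- timer: Bystander: small cream timer standing in front of the lever, 26 x 62 x 46 mm. Origin: centre of its underside.
- marker_pen: Bystander: marker pen lying in front of the catch, 131 mm long, 13 mm thick, along its y. Origin: centre of its underside.
- beaker: Bystander: small glass beaker, 46 mm wide, 60 mm high, standing to the right of the deck. Origin: centre of its underside.

How it is judged:
On the way, in this order (a step that is already met when the one before it is completed fails the run):
1. the lever is caught and the flap stands open with the hand off the lever, the tube still on the deck (value of joint flap above 1 rad and contact force between each of the arm, the fingers and lever below 0.3 N and y of tube_mid in the frame of station below 0 m and z of tube_mid in the frame of station above 0.095 m), for 0.3 s.
2. the tube is down in the well while the flap stands open (value of joint flap above 1 rad and z of tube_mid in the frame of station below 0.08 m and y of tube_mid in the frame of station between 0 and 0.138 m), for 0.2 s.
At the end, for the whole second after the job is handed in: The flap is shut (joint under 0.04 rad), the lever back up and the catch home (each under 0.04 rad), and the tube lies still in the well under the flap: its middle under 80 mm above the table, left of the sill, inside the walls (value of joint each of flap, lever, catch below 0.04 rad and z of tube_mid in the frame of station below 0.08 m and y of tube_mid in the frame of station between 0 and 0.138 m and x of tube_mid in the frame of station between -0.07 and 0.07 m and linear speed of tube below 0.03 m/s); the robot touches nothing.
It fails at once if the flap is touched by the robot (contact force between any of the arm, the fingers and flap above 0.5 N).
It fails at once if the tube is lifted (z of tube_mid in the frame of station above 0.13 m).
It fails at once if a bystander is pushed more than 30 mm or knocked over (distance of any of vial, tape_roll, timer, marker_pen, beaker from where it was at the start of the episode above 0.03 m or angle between any of vial, timer, beaker's own z axis and vertical above 0.5 rad).
It also fails if it takes over 64 s, if anything falls off the work surface, if the arm or the gripper's body presses on something with over 40 N, if the wrist force passes 120 N, or if a joint passes its speed limit or range.

## Working session

There is one attempt and no reset: what is moved stays moved. The work goes in short steps, Python scripts to look and compute and a tool call to move; the robot and the scene stay as the last step left them, time stands still between calls to the robot, and variables do not carry over. Pictures are saved under pics/ and viewed, at most 12 in all, crops included, and the job is handed in when it is done.

Besides the shell and the picture viewer there is one more tool, called by a JSON object that holds its "name" and its "arguments", one argument or row to a line. apply_moves: Moves the arm, as the interface text tells. Its arguments: {"type":"object","properties":{"deltas":{"type":"array"}},"required":["deltas"]}

```bash
mkdir -p pics; python3 - <<'E'
from station import get_state, optics, r
import cv2, numpy as np
for n in ("side","top"):
    p,d=optics.grab_frame(n); cv2.imwrite(f"pics/{n}0.png",p); np.save(f"pics/{n}0.npy",d)
    c=optics.get_calibration(n); print(n,np.round(c["K"],1).tolist(),c["D"],np.round(c["R"],3).tolist(),np.round(c["t"],3), (d==0).mean())
s=get_state(); print(s["clock"],s["tcp_pos"],np.round(s["tool_rot"],3),s["opening"],r.tip_extent)
E
```

```text
side [[491.6, 0.0, 260.9], [0.0, 491.6, 187.6], [0.0, 0.0, 1.0]] [0.00430657 0.         0.         0.         0.        ] [[-0.952, -0.304, -0.019], [-0.172, 0.586, -0.792], [0.252, -0.751, -0.611]] [0.535 0.134 1.069] 0.018529256184895832
top [[378.7, 0.0, 253.1], [0.0, 378.7, 190.3], [0.0, 0.0, 1.0]] [0.04319357 0.         0.         0.         0.        ] [[-0.11, -0.994, 0.001], [-0.971, 0.107, -0.214], [0.212, -0.025, -0.977]] [0.153 0.535 0.869] 0.0038604736328125
0.1 [ 0.18061939 -0.57191448  0.24938862] [[-0.954 -0.301 -0.001]
 [-0.301  0.954  0.001]
 [ 0.     0.002 -1.   ]] 0.08502176600930555 0.019
```

View pics/side0.png

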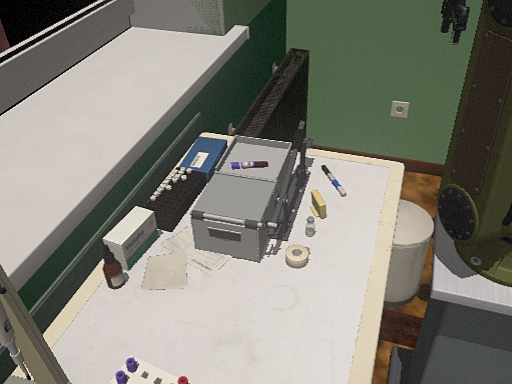

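View pics/top0.png

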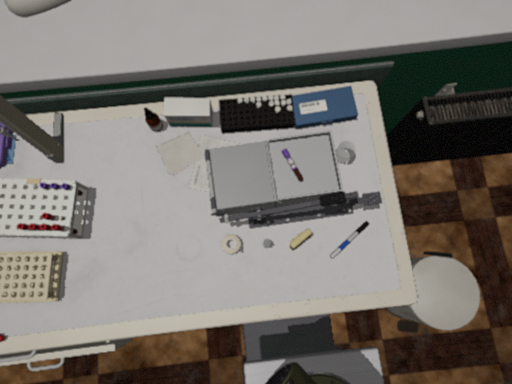

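The pictures show the station at about (210–345, 135–225) in the top view. The tube is at (292, 164) with its cap at the upper left, and the pad and catch are at about (333, 200) and (372, 200). I'll enlarge that region and get metric data.

```bash
cat > h.py <<'E'
import cv2, numpy as np
from station import optics
def world(n,d):
    c=optics.get_calibration(n); h,w=d.shape
    u,v=np.meshgrid(np.arange(w),np.arange(h))
    uv=np.stack([u,v],-1).reshape(-1,1,2).astype(np.float32)
    q=cv2.undistortPoints(uv,np.array(c["K"]),np.array(c["D"])).reshape(h,w,2)
    P=np.dstack([q,np.ones((h,w))])*d[...,None]
    return (P-np.array(c["t"]))@np.array(c["R"])
E
python3 - <<'E'
from h import *
p=cv2.imread("pics/top0.png"); d=np.load("pics/top0.npy"); W=world("top",d); np.save("pics/W0.npy",W)
cv2.imwrite("pics/topc.png",cv2.resize(p[120:270,195:395],None,fx=4,fy=4,interpolation=cv2.INTER_CUBIC))
for u,v in [(240,175),(256,150),(300,145),(320,180),(292,164),(287,153),(298,178),(333,199),(372,199),(268,243),(231,243),(301,239),(349,240),(345,152)]:
    print((u,v),np.round(W[v,u],3))
z=W[...,2]; roi=np.zeros(z.shape,bool); roi[125:235,200:350]=1
for lo,hi in [(.104,.114),(.095,.104)]:
    m=((z>lo)&(z<hi)&roi).astype(np.uint8); m=cv2.morphologyEx(m,cv2.MORPH_OPEN,np.ones((5,5)))
    n,l,s,c=cv2.connectedComponentsWithStats(m)
    k=1+np.argmax(s[1:,4]); pts=W[l==k][:,:2].astype(np.float32); R=cv2.minAreaRect(pts*1000); print(lo,s[k],R, np.median(W[l==k][:,2])); print(cv2.boxPoints(R).round())
E
```

```text
(240, 175) [0.577 0.12  0.108]
(256, 150) [0.634 0.077 0.108]
(300, 145) [ 0.637 -0.03   0.1  ]
(320, 180) [ 0.547 -0.065  0.1  ]
(292, 164) [ 0.589 -0.003  0.114]
(287, 153) [0.616 0.006 0.114]
(298, 178) [ 0.555 -0.013  0.11 ]
(333, 199) [ 0.489 -0.075  0.154]
(372, 199) [ 0.492 -0.185  0.076]
(268, 243) [0.418 0.071 0.045]
(231, 243) [0.432 0.162 0.   ]
(301, 239) [ 0.419 -0.009  0.044]
(349, 240) [ 0.406 -0.131  0.014]
(345, 152) [ 0.637 -0.162  0.001]
0.104 [ 205  142   72   67 3615] ((578.425048828125, 120.2673110961914), (148.5499267578125, 152.246337890625), 2.023104190826416) 0.10792897939602307
[[502. 194.]
 [507.  42.]
 [655.  47.]
 [650. 199.]]
0.095 [ 269  136   69   62 3091] ((586.1604614257812, -30.18085479736328), (138.04617309570312, 146.96975708007812), 1.6920297145843506) 0.09870760721767158
[[ 515.   41.]
 [ 519. -106.]
 [ 657. -102.]
 [ 653.   45.]]
```

View pics/topc.png

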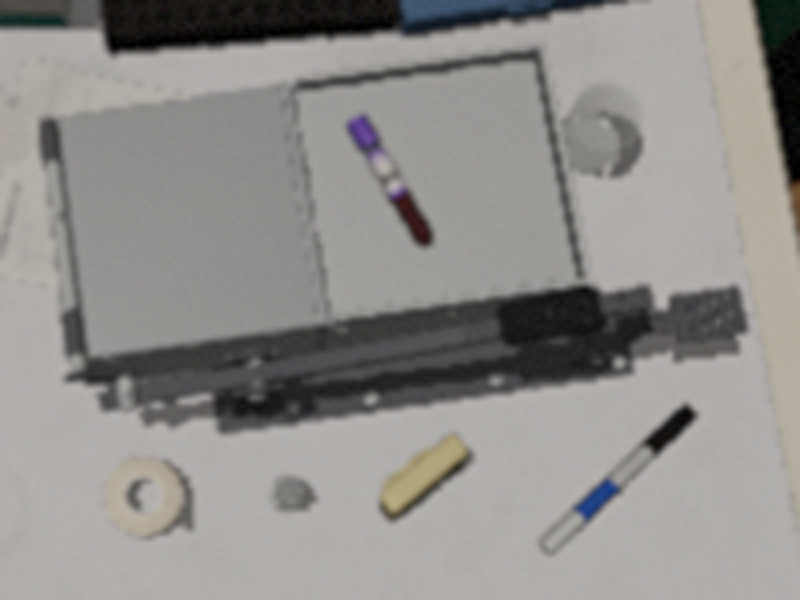

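The top crop shows the flap at the left and the deck at the right. The tube's cap is at (358, 120) and its glass end at (427, 240), with the pad at (550, 315) and the tab at (707, 312). From these the station origin is about (0.583, 0.044) with a yaw of about 0.03 rad. First I close the fingers, turn to the station axes and approach the pad.

{"name": "apply_moves", "arguments": {
  "deltas": [
    [0, -0.5, 0.4, 0, 0.08],
    [0, -1, 0.85, 0, 0.175],
    [0, -1, 0.85, 0, 0.175],
    [0, -1, 0.85, 0, 0.175],
    [0, -1, 0.85, 0, 0.175],
    [0, -1, 0.85, 0, 0.175],
    [0, -1, 0.85, 0, 0.175],
    [0, -1, 0.85, 0, 0.175],
    [0, -1, 0.85, 0, 0.175]
  ]
}}

```text
clock: 0.85
tcp_pos: [0.3207, -0.3489, 0.2502]
tool_rot: [[-0.999, -0.034, 0.0], [-0.034, 0.999, 0.0], [-0.0, 0.0, -1.0]]
contact_force: [-0.3, 0.1, -0.1]
opening: 0.0001
finger_force: 0.0
```

```bash
cat >> h.py <<'E'
O=np.array([.583,.044]); YAW=.03
C,S=np.cos(YAW),np.sin(YAW); RS=np.array([[C,-S],[S,C]])
def goto(x,y,ztip):
    "print the move (scaled tool axes) that puts the closed tips at station x,y,z; spin left to yaw error"
    from station import get_state
    s=get_state(); R=np.array(s["tool_rot"]); p=np.array(s["tcp_pos"])
    t=np.append(O+RS@[x,y],ztip+.019)
    a=np.arctan2(R[1,1],R[0,1])-np.pi/2-YAW
    print("t",round(s["clock"],2),"tcp",p.round(4),"stn",(RS.T@(p[:2]-O)).round(4),"F",np.round(s["contact_force"],1),"move",(R.T@(t-p)/.2).round(3),"spin",round(a/(np.pi/2),3),"op",round(s["opening"],3))
E
python3 -c "
from h import *; goto(-.095,-.118,.18)"
```

```text
t 0.85 tcp [ 0.3207 -0.3489  0.2502] stn [-0.2739 -0.3849] F [-0.3  0.1 -0.1] move [-0.9    1.331  0.256] spin 0.002 op 0.0
```

{"name": "apply_moves", "arguments": {
  "deltas": [
    [0, -0.6, 0.9, 0, 0],
    [0, -0.6, 0.9, 0, 0],
    [0, -0.6, 0.9, 0, 0],
    [0, -0.6, 0.9, 0, 0],
    [0, -0.6, 0.9, 0, 0],
    [0, -0.6, 0.9, 0, 0],
    [0, -0.6, 0.9, 0, 0],
    [0, -0.6, 0.9, 0, 0]
  ]
}}

```text
clock: 1.52
tcp_pos: [0.4345, -0.1667, 0.2499]
tool_rot: [[-1.0, -0.031, -0.001], [-0.031, 1.0, -0.0], [0.001, -0.0, -1.0]]
contact_force: [-1.0, -0.7, -0.6]
opening: -0.0003
finger_force: 0.0
```

```bash
python3 -c "
from h import *; goto(-.095,-.118,.17)"
```

```text
t 1.52 tcp [ 0.4345 -0.1667  0.2499] stn [-0.1548 -0.2062] F [-1.  -0.7 -0.6] move [-0.3    0.441  0.304] spin 0.001 op -0.0
```

{"name": "apply_moves", "arguments": {
  "deltas": [
    [0, -0.3, 0.44, 0, 0],
    [0, -0.3, 0.44, 0, 0],
    [0, -0.3, 0.44, 0, 0],
    [0, -0.3, 0.44, 0.2, 0],
    [0, -0.3, 0.44, 0.3, 0],
    [0, -0.3, 0.44, 0.3, 0],
    [0, -0.3, 0.44, 0.3, 0],
    [0, -0.3, 0.44, 0.3, 0]
  ]
}}

```text
clock: 2.18
tcp_pos: [0.4922, -0.0779, 0.1924]
tool_rot: [[-1.0, -0.029, 0.002], [-0.029, 1.0, -0.001], [-0.002, -0.001, -1.0]]
contact_force: [0.3, 0.4, 0.8]
opening: -0.0002
finger_force: 0.0
```

```bash
python3 - <<'E'
from h import *
goto(-.095,-.124,.074)
p,d=optics.grab_frame("side"); cv2.imwrite("pics/s1.png",cv2.resize(p[90:240,190:340],None,fx=4,fy=4,interpolation=cv2.INTER_CUBIC))
E
```

```text
t 2.18 tcp [ 0.4922 -0.0779  0.1924] stn [-0.0944 -0.1191] F [0.3 0.4 0.8] move [ 0.004 -0.024  0.497] spin -0.001 op -0.0
```

View pics/s1.png

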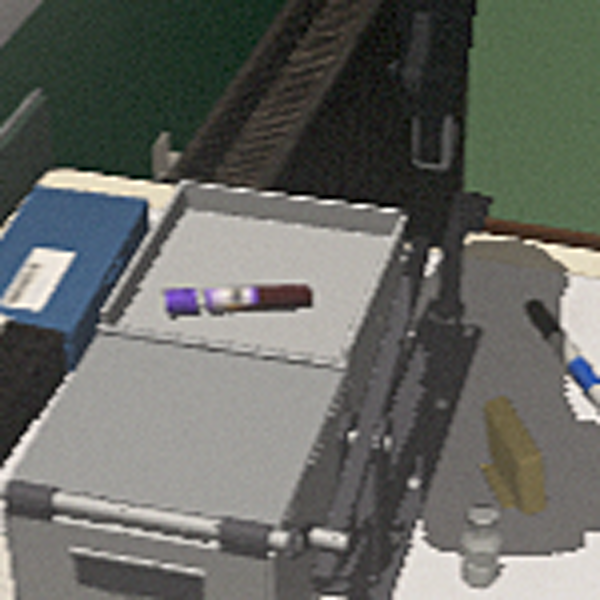

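The side crop shows the fingers over the pad near (455, 300), with the tube untouched on the deck. Next I press the lever.

{"name": "apply_moves", "arguments": {
  "deltas": [
    [0, 0, 0, 0.07, 0],
    [0, 0, -0.005, 0.11, 0],
    [0, 0, -0.01, 0.15, 0],
    [0, 0, -0.015, 0.19, 0],
    [0, 0, -0.02, 0.23, 0],
    [0, 0, -0.02, 0.27, 0],
    [0, 0, -0.025, 0.31, 0],
    [0, 0, -0.03, 0.35, 0],
    [0, 0, -0.03, 0.39, 0],
    [0, 0, -0.03, 0.42, 0],
    [0, 0, -0.03, 0.45, 0],
    [0, 0, -0.03, 0.45, 0]
  ]
}}

```text
clock: 3.23
tcp_pos: [0.4947, -0.0838, 0.1048]
tool_rot: [[-0.999, -0.031, 0.009], [-0.031, 1.0, -0.002], [-0.008, -0.002, -1.0]]
contact_force: [1.9, -1.3, 4.9]
opening: -0.0004
finger_force: 2.1
```

```bash
python3 -c "
from h import *; goto(-.095,-.124,.074)"
```

```text
t 3.23 tcp [ 0.4947 -0.0838  0.1048] stn [-0.0921 -0.1251] F [ 1.9 -1.3  4.9] move [0.015 0.005 0.059] spin 0.0 op -0.0
```

{"name": "apply_moves", "arguments": {
  "deltas": [
    [0, 0.01, 0, 0.02, 0],
    [0, 0.01, 0, 0.04, 0],
    [0, 0.01, 0, 0.055, 0],
    [0, 0.01, 0, 0.055, 0],
    [0, 0.01, 0, 0.055, 0],
    [0, 0.01, 0, 0.055, 0]
  ]
}}

```text
clock: 3.73
tcp_pos: [0.4942, -0.0829, 0.0955]
tool_rot: [[-0.999, -0.031, 0.012], [-0.031, 1.0, -0.0], [-0.012, -0.001, -1.0]]
contact_force: [3.3, -0.1, 11.6]
opening: 0.0004
finger_force: 6.0
```

```bash
python3 - <<'E'
from h import *
goto(-.095,-.124,.074)
p,d=optics.grab_frame("side"); cv2.imwrite("pics/s2.png",cv2.resize(p[90:240,190:340],None,fx=4,fy=4,interpolation=cv2.INTER_CUBIC))
E
```

```text
t 3.73 tcp [ 0.4942 -0.0829  0.0955] stn [-0.0926 -0.1242] F [ 3.3 -0.1 11.6] move [0.012 0.001 0.012] spin 0.001 op 0.0
```

View pics/s2.png

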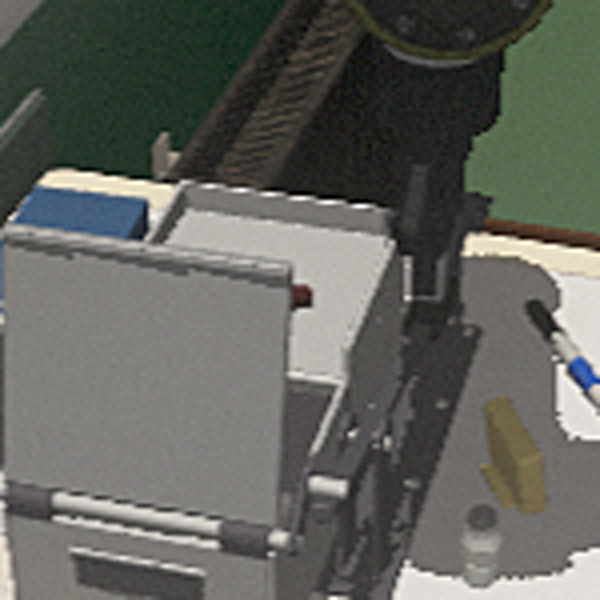

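The side crop shows the flap standing open and hiding the tube's cap end. The force has risen to 11.6 N, so I press a little further and then lift off slowly.

{"name": "apply_moves", "arguments": {
  "deltas": [
    [0, 0.01, 0, 0.02, 0],
    [0, 0.01, 0, 0.03, 0],
    [0, 0.01, 0, 0.03, 0],
    [0, 0.01, 0, 0.03, 0]
  ]
}}

```text
clock: 4.12
tcp_pos: [0.4941, -0.0825, 0.0924]
tool_rot: [[-0.999, -0.032, 0.018], [-0.032, 0.999, -0.0], [-0.018, -0.001, -1.0]]
contact_force: [1.1, 3.6, 21.9]
opening: -0.0001
finger_force: 11.0
```

{"name": "apply_moves", "arguments": {
  "deltas": [
    [0, 0, 0, -0.03, 0],
    [0, 0, 0, -0.06, 0],
    [0, 0, 0, -0.08, 0],
    [0, 0, 0, -0.1, 0],
    [0, 0, 0, -0.12, 0],
    [0, 0, 0, -0.15, 0],
    [0, 0, 0, -0.18, 0],
    [0, 0, 0, -0.18, 0]
  ]
}}

```text
clock: 4.78
tcp_pos: [0.4886, -0.0826, 0.1208]
tool_rot: [[-1.0, -0.031, 0.002], [-0.031, 1.0, -0.0], [-0.002, -0.0, -1.0]]
contact_force: [0.2, 0.1, 0.9]
opening: -0.0003
finger_force: 0.0
```

```bash
python3 - <<'E'
from h import *
goto(-.095,-.124,.2)
p,d=optics.grab_frame("top"); cv2.imwrite("pics/t3.png",p); W=world("top",d)
for u,v in [(333,199),(338,200),(342,199)]: print(W[v,u].round(3))
ps,ds=optics.grab_frame("side"); V=world("side",ds)
q=V[150:215,190:275].reshape(-1,3); q=q[q[:,2]>.12]; print(len(q), q[:,2].max())
E
```

```text
t 4.78 tcp [ 0.4886 -0.0826  0.1208] stn [-0.0982 -0.1237] F [0.2 0.1 0.9] move [-0.017 -0.002 -0.491] spin 0.001 op -0.0
[0.434 0.001 0.478]
[ 0.433 -0.006  0.474]
[ 0.433 -0.011  0.475]
4460 0.7687379533808409
```

The lever is caught: the tips are above it with no force, and the flap is still up. Now raise to clear it, and measure the tube from the first picture.

{"name": "apply_moves", "arguments": {
  "deltas": [
    [0, 0, 0, -0.2, 0],
    [0, 0, 0, -0.4, 0],
    [0, 0, 0, -0.5, 0],
    [0, 0, 0, -0.5, 0],
    [0, 0, 0, -0.5, 0],
    [0, 0, 0, -0.5, 0]
  ]
}}

```text
clock: 5.38
tcp_pos: [0.4876, -0.0823, 0.218]
tool_rot: [[-1.0, -0.031, -0.002], [-0.031, 1.0, 0.0], [0.002, 0.001, -1.0]]
contact_force: [-0.4, -0.1, -0.4]
opening: -0.0001
finger_force: 0.0
```

```bash
python3 - <<'E'
from h import *
p=cv2.imread("pics/top0.png"); W=np.load("pics/W0.npy"); z=W[...,2]
hsv=cv2.cvtColor(p,cv2.COLOR_BGR2HSV)
m=np.zeros(z.shape,bool); m[142:188,278:308]=1
m&=(z>.105)&(z<.125)
q=(W[m][:,:2]-O)@RS
print(m.sum(),[ [round(float(a),4) for a in x] for x in (q.min(0),q.max(0))], [np.round(a,3) for a in cv2.minAreaRect((q*1000).astype(np.float32))])
r_=np.round(cv2.boxPoints(cv2.minAreaRect((q*1000).astype(np.float32))));print(r_)
goto(0,-.1,.15)
p,d=optics.grab_frame("side"); cv2.imwrite("pics/s3.png",cv2.resize(p[90:240,190:340],None,fx=4,fy=4,interpolation=cv2.INTER_CUBIC))
E
```

```text
197 [[-0.0378, -0.0682], [0.0437, -0.029]] [array([  3.155, -49.287]), array([86.281, 14.775]), np.float64(21.667)]
[[-40. -58.]
 [-34. -72.]
 [ 46. -40.]
 [ 41. -26.]]
t 5.38 tcp [ 0.4876 -0.0823  0.218 ] stn [-0.0991 -0.1234] F [-0.4 -0.1 -0.4] move [-0.496  0.116  0.244] spin 0.001 op -0.0
```

View pics/s3.png

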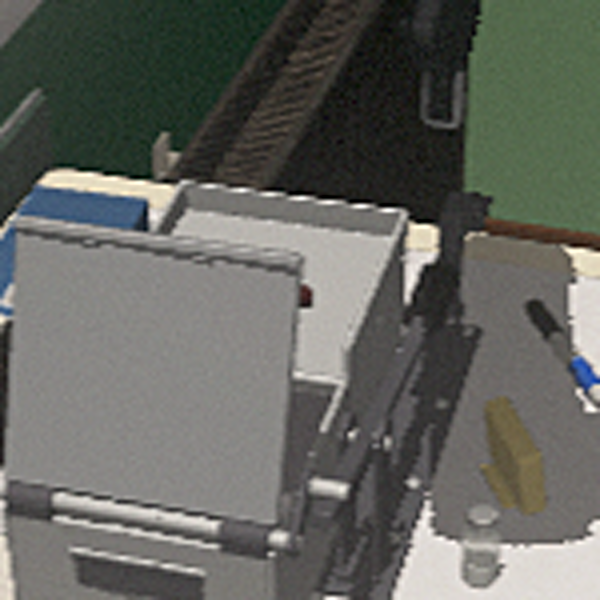

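The side crop shows the flap standing open by itself, with the tube's glass end at (307, 296) still on the deck. Now I move over the deck and turn the finger line along station x, with the jaws partly open so both fingers push.

{"name": "apply_moves", "arguments": {
  "deltas": [
    [0.4, -0.2, 0.05, 0, 0.08],
    [0.4, -0.4, 0.1, 0, 0.16],
    [0.4, -0.51, 0.1, 0, 0.24],
    [0.4, -0.51, 0.1, 0, 0.32],
    [0.4, -0.51, 0.1, 0, 0.4],
    [0.4, -0.51, 0.1, 0, 0.48],
    [0.4, -0.51, 0.1, 0, 0.56],
    [0.4, -0.51, 0.1, 0, 0.64],
    [0.4, -0.51, 0.1, 0, 0.72],
    [0.4, -0.51, 0.1, 0, 0.8],
    [0.4, -0.51, 0.1, 0, 0.88],
    [0.4, -0.51, 0.1, 0, 0.95]
  ]
}}

```text
clock: 6.43
tcp_pos: [0.5946, -0.112, 0.2141]
tool_rot: [[-0.258, 0.966, -0.007], [0.964, 0.258, 0.061], [0.061, 0.009, -0.998]]
contact_force: [0.3, -0.1, -0.2]
opening: 0.0343
finger_force: 0.0
```

```bash
python3 -c "
from h import *; goto(.003,-.105,.115)
from station import get_state;print(get_state()['joint_pos'],get_state()['tool_rot'])"
```

```text
t 6.43 tcp [ 0.5946 -0.112   0.2141] stn [ 0.0069 -0.1563] F [ 0.3 -0.1 -0.2] move [0.229 0.036 0.415] spin -0.853 op 0.034
[ 0.10910099  0.06884226  0.06960757 -0.06125051 -1.57170433 -2.98957621] [[-0.25800355  0.96611998 -0.00680835]
 [ 0.96424612  0.25793182  0.06083256]
 [ 0.06052764  0.00913009 -0.99812477]]
```

Joint 6 reached its range limit, so I turn the other way instead: half a turn back gives the same finger line.

{"name": "apply_moves", "arguments": {
  "deltas": [
    [0.4, 0, 0, 0, -0.08],
    [0.4, 0, 0, 0, -0.16],
    [0.4, 0, 0, 0, -0.24],
    [0.4, 0, 0, 0, -0.32],
    [0.4, 0, 0, 0, -0.4],
    [0.4, 0, 0, 0, -0.48],
    [0.4, 0, 0, 0, -0.56],
    [0.4, 0, 0, 0, -0.64],
    [0.4, 0, 0, 0, -0.72],
    [0.4, 0, 0, 0, -0.8],
    [0.4, 0, 0, 0, -0.88],
    [0.4, 0, 0, 0, -0.95]
  ]
}}

```text
clock: 7.43
tcp_pos: [0.5943, -0.111, 0.2141]
tool_rot: [[-0.982, -0.189, -0.007], [-0.189, 0.98, 0.06], [-0.005, 0.06, -0.998]]
contact_force: [0.1, -0.0, 0.1]
opening: 0.034
finger_force: 0.0
```

```bash
python3 -c "
from h import *; goto(.003,-.105,.115)
from station import get_state;print(get_state()['joint_pos'],get_state()['tool_rot'])"
```

```text
t 7.43 tcp [ 0.5943 -0.111   0.2141] stn [ 0.0067 -0.1553] F [ 0.1 -0.   0.1] move [-0.02   0.227  0.415] spin 0.102 op 0.034
[ 0.11110489  0.06757048  0.0680775  -0.06068598 -1.57142926 -1.49132837] [[-0.98190541 -0.18924807 -0.00685057]
 [-0.18931393  0.98006575  0.06026071]
 [-0.00469021  0.06046723 -0.99815916]]
```

{"name": "apply_moves", "arguments": {
  "deltas": [
    [0.4, 0, 0.1, 0, -0.08],
    [0.4, 0, 0.2, 0, -0.16],
    [0.4, 0, 0.22, 0.1, -0.24],
    [0.4, 0, 0.22, 0.2, -0.32],
    [0.4, 0, 0.22, 0.3, -0.4],
    [0.4, -0.02, 0.22, 0.3, -0.48],
    [0.4, -0.02, 0.22, 0.3, -0.56],
    [0.4, -0.02, 0.22, 0.3, -0.64],
    [0.4, -0.02, 0.22, 0.3, -0.72],
    [0.4, -0.02, 0.22, 0.3, -0.8],
    [0.4, -0.02, 0.22, 0.3, -0.88],
    [0.4, -0.02, 0.22, 0.3, -0.9]
  ]
}}

```text
clock: 8.43
tcp_pos: [0.5898, -0.0636, 0.1569]
tool_rot: [[0.034, -0.999, -0.007], [-0.998, -0.034, 0.06], [-0.06, 0.005, -0.998]]
contact_force: [0.2, -0.2, 0.2]
opening: 0.0345
finger_force: 0.0
```

```bash
python3 -c "
from h import *; goto(.003,-.105,.103)
from station import get_state;print(get_state()['joint_pos'],get_state()['tool_rot'])"
```

```text
t 8.43 tcp [ 0.5898 -0.0636  0.1569] stn [ 0.0035 -0.1078] F [ 0.2 -0.2  0.2] move [-0.003  0.002  0.175] spin -2.997 op 0.034
[ 0.19454012  0.0440408  -0.0604699  -0.06059354 -1.46162525 -0.15424558] [[ 0.03361736 -0.99941111 -0.00687763]
 [-0.9976203  -0.03397001  0.05999817]
 [-0.06019647  0.00484429 -0.99817479]]
```

{"name": "apply_moves", "arguments": {
  "deltas": [
    [0.4, 0, 0, 0.07, 0],
    [0.4, 0, 0, 0.13, 0],
    [0.4, 0, 0, 0.15, 0],
    [0.4, 0, 0, 0.165, 0],
    [0.4, 0, 0, 0.175, 0],
    [0.4, 0, 0, 0.175, 0]
  ]
}}

```text
clock: 8.93
tcp_pos: [0.5902, -0.0615, 0.1234]
tool_rot: [[0.027, -1.0, -0.005], [-0.998, -0.027, 0.06], [-0.06, 0.003, -0.998]]
contact_force: [0.6, -0.0, 0.4]
opening: 0.0339
finger_force: 0.0
```

```bash
python3 - <<'E'
from h import *
goto(.003,-.105,.1)
p,d=optics.grab_frame("side"); cv2.imwrite("pics/s4.png",cv2.resize(p[90:240,190:340],None,fx=4,fy=4,interpolation=cv2.INTER_CUBIC))
E
```

```text
t 8.93 tcp [ 0.5902 -0.0615  0.1234] stn [ 0.0041 -0.1057] F [ 0.6 -0.   0.4] move [-0.002  0.005  0.022] spin -3.002 op 0.034
```

View pics/s4.png

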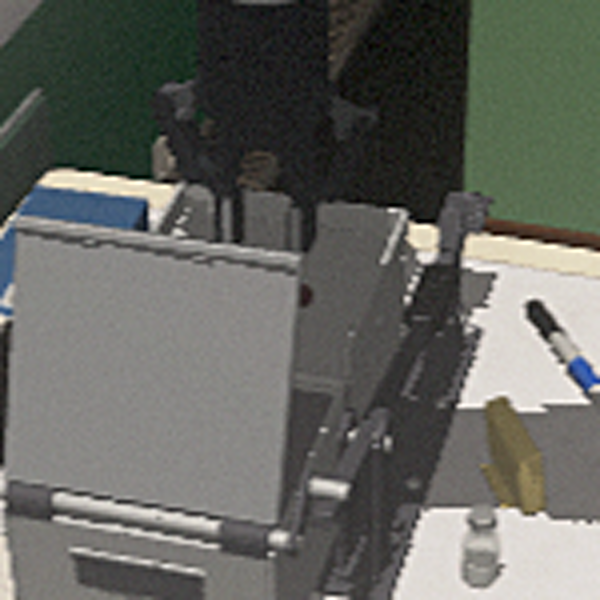

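The side crop shows both fingers just over the deck behind the tube, at (230, 230) and (305, 240). I feel for the deck.

{"name": "apply_moves", "arguments": {
  "deltas": [
    [0.4, 0, 0, 0.01, 0],
    [0.4, 0, 0, 0.02, 0],
    [0.4, 0, 0, 0.02, 0],
    [0.4, 0, 0, 0.02, 0]
  ]
}}

```text
clock: 9.32
tcp_pos: [0.5904, -0.0612, 0.1199]
tool_rot: [[0.027, -1.0, -0.004], [-0.998, -0.027, 0.06], [-0.06, 0.002, -0.998]]
contact_force: [0.5, -0.5, 0.0]
opening: 0.0338
finger_force: 0.0
```

{"name": "apply_moves", "arguments": {
  "deltas": [
    [0.4, 0, 0, 0.01, 0],
    [0.4, 0, 0, 0.015, 0],
    [0.4, 0, 0, 0.015, 0],
    [0.4, 0, 0, 0.015, 0]
  ]
}}

```text
clock: 9.65
tcp_pos: [0.5907, -0.0612, 0.1186]
tool_rot: [[0.028, -1.0, -0.002], [-0.998, -0.028, 0.06], [-0.06, 0.001, -0.998]]
contact_force: [-2.9, 1.4, 6.9]
opening: 0.0339
finger_force: 3.3
```

{"name": "apply_moves", "arguments": {
  "deltas": [
    [0.4, 0, 0, -0.02, 0],
    [0.4, -0.03, 0, -0.018, 0],
    [0.4, -0.06, 0, -0.016, 0],
    [0.4, -0.09, 0, -0.014, 0],
    [0.4, -0.12, 0, -0.012, 0],
    [0.4, -0.14, 0, -0.011, 0],
    [0.4, -0.16, 0, -0.01, 0],
    [0.4, -0.18, 0, -0.009, 0],
    [0.4, -0.2, 0, -0.008, 0],
    [0.4, -0.22, 0, -0.007, 0],
    [0.4, -0.24, 0, -0.006, 0],
    [0.4, -0.26, 0, -0.005, 0]
  ]
}}

```text
clock: 10.65
tcp_pos: [0.5889, -0.0089, 0.121]
tool_rot: [[0.027, -1.0, -0.004], [-0.998, -0.027, 0.06], [-0.06, 0.002, -0.998]]
contact_force: [-0.4, -0.1, -0.1]
opening: 0.0344
finger_force: 0.0
```

```bash
python3 - <<'E'
from h import *
goto(.003,0,.102)
p,d=optics.grab_frame("top"); q,_=optics.grab_frame("side")
a=cv2.resize(p[120:220,240:370],(390,300)); b=cv2.resize(q[90:240,190:340],(300,300)); cv2.imwrite("pics/c5.png",np.hstack([a,b]))
E
```

```text
t 10.65 tcp [ 0.5889 -0.0089  0.121 ] stn [ 0.0043 -0.053 ] F [-0.4 -0.1 -0.1] move [-0.265  0.007  0.016] spin -3.002 op 0.034
```

View pics/c5.png

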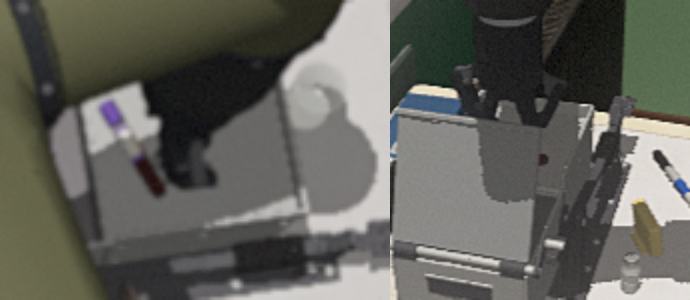

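The composite shows the tube rolling ahead of the fingers towards the sill, from (108, 110) to (155, 185) on the left. I continue over the sill.

{"name": "apply_moves", "arguments": {
  "deltas": [
    [0.4, -0.03, 0, 0.002, 0],
    [0.4, -0.06, 0, 0.004, 0],
    [0.4, -0.09, 0, 0.006, 0],
    [0.4, -0.12, 0, 0.007, 0],
    [0.4, -0.15, 0, 0.009, 0],
    [0.4, -0.18, 0, 0.011, 0],
    [0.4, -0.2, 0, 0.012, 0],
    [0.4, -0.22, 0, 0.013, 0],
    [0.4, -0.24, 0, 0.014, 0],
    [0.4, -0.26, 0, 0.015, 0],
    [0.4, -0.28, 0, 0.016, 0],
    [0.4, -0.28, 0, 0.016, 0]
  ]
}}

```text
clock: 11.75
tcp_pos: [0.5874, 0.0475, 0.1212]
tool_rot: [[0.028, -1.0, -0.004], [-0.998, -0.028, 0.06], [-0.06, 0.002, -0.998]]
contact_force: [-0.1, -0.3, 0.5]
opening: 0.0337
finger_force: 0.0
```

{"name": "apply_moves", "arguments": {
  "deltas": [
    [0.4, 0, 0, -0.1, 0],
    [0.4, 0.1, 0, -0.25, 0],
    [0.4, 0.3, 0, -0.45, 0],
    [0.4, 0.5, 0, -0.5, 0],
    [0.4, 0.7, 0, -0.5, 0],
    [0.4, 0.8, 0, -0.5, 0],
    [0, 0.8, 0, -0.5, 0],
    [0, 0.8, 0, -0.5, 0],
    [0, 0.8, 0, -0.5, 0]
  ]
}}

```text
clock: 12.5
tcp_pos: [0.5921, -0.1188, 0.2111]
tool_rot: [[0.027, -1.0, -0.004], [-0.998, -0.027, 0.06], [-0.061, 0.003, -0.998]]
contact_force: [0.3, 0.1, -0.2]
opening: 0.0005
finger_force: 0.0
```

```bash
python3 - <<'E'
from h import *
goto(-.095,-.24,.12)
p,d=optics.grab_frame("top"); q,_=optics.grab_frame("side")
a=cv2.resize(p[120:220,195:345],(600,400)); b=cv2.resize(q[90:240,190:340],(200,200)); a[200:,400:]=b;cv2.imwrite("pics/c6.png",a)
E
```

```text
t 12.5 tcp [ 0.5921 -0.1188  0.2111] stn [ 0.0042 -0.163 ] F [ 0.3  0.1 -0.2] move [0.407 0.494 0.338] spin -3.002 op 0.0
```

View pics/c6.png

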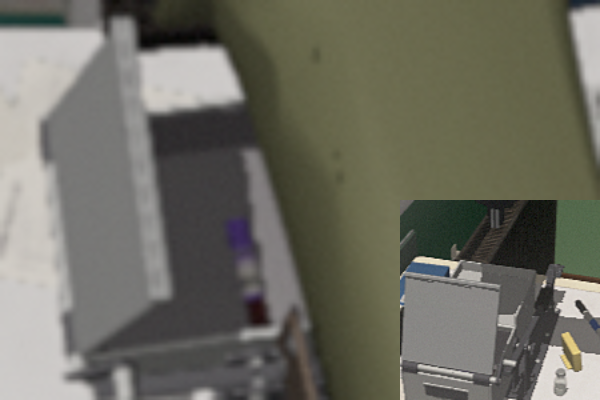

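The picture shows the flap open and the tube in the well at (238, 230) to (257, 310). I check its depth and move over the tab.

{"name": "apply_moves", "arguments": {
  "deltas": [
    [0, 0.15, 0.15, 0, 0],
    [0, 0.3, 0.3, 0, 0],
    [0, 0.4, 0.45, 0, 0],
    [0, 0.405, 0.495, 0, 0],
    [0, 0.405, 0.495, 0, 0],
    [0, 0.405, 0.495, 0.15, 0],
    [0, 0.405, 0.495, 0.3, 0],
    [0, 0.405, 0.495, 0.33, 0],
    [0, 0.405, 0.495, 0.33, 0],
    [0, 0.405, 0.495, 0.33, 0]
  ]
}}

```text
clock: 13.43
tcp_pos: [0.4959, -0.1981, 0.1419]
tool_rot: [[0.029, -1.0, -0.004], [-0.998, -0.029, 0.059], [-0.059, 0.002, -0.998]]
contact_force: [0.6, -0.3, 0.8]
opening: -0.0001
finger_force: 0.0
```

```bash
python3 - <<'E'
from h import *
goto(-.095,-.238,.055)
p,d=optics.grab_frame("top"); W=world("top",d)
h=cv2.cvtColor(p,cv2.COLOR_BGR2HSV)
m=(h[...,0]>118)&(h[...,0]<150)&(h[...,1]>90); m[:,:200]=0;m[:,330:]=0;m[:140]=0;m[:,:][210:]=0
print(m.sum(), np.median(W[m],0), (RS.T@(np.median(W[m],0)[:2]-O)).round(3))
# tab surface near the fingers
q=W.reshape(-1,3); st=(q[:,:2]-O)@RS
k=(abs(st[:,0]+.095)<.03)&(st[:,1]<-.205)&(st[:,1]>-.27)&(q[:,2]>.06)&(q[:,2]<.09)
print(k.sum(), st[k].min(0),st[k].max(0),np.median(q[k,2]))
cv2.imwrite("pics/c7.png",cv2.resize(p[160:240,310:410],(500,400)))
E
```

```text
t 13.43 tcp [ 0.4959 -0.1981  0.1419] stn [-0.0943 -0.2393] F [ 0.6 -0.3  0.8] move [0.013 0.003 0.339] spin -3.001 op -0.0
38 [0.58685556 0.08491819 0.02321232] [0.005 0.041]Traceback (most recent call last):
  File "<stdin>", line 10, in <module>
    return umr_minimum(a, axis, None, out, keepdims, initial, where)
ValueError: zero-size array to reduction operation minimum which has no identity
```

The tube is on the well floor: its cap is at z 0.023, station y 0.041. Now press the tab.

{"name": "apply_moves", "arguments": {
  "deltas": [
    [0, 0.01, 0, 0.1, 0],
    [0, 0.015, 0, 0.18, 0],
    [0, 0.015, 0, 0.22, 0],
    [0, 0.015, 0, 0.25, 0],
    [0, 0.015, 0, 0.28, 0],
    [0, 0.015, 0, 0.31, 0],
    [0, 0.015, 0, 0.33, 0],
    [0, 0.015, 0, 0.345, 0],
    [0, 0.015, 0, 0.345, 0]
  ]
}}

```text
clock: 14.23
tcp_pos: [0.4951, -0.1973, 0.0716]
tool_rot: [[0.027, -1.0, -0.004], [-0.998, -0.027, 0.06], [-0.06, 0.002, -0.998]]
contact_force: [0.4, -0.6, 1.7]
opening: 0.0
finger_force: 0.8
```

```bash
python3 - <<'E'
from h import *
goto(-.095,-.238,.051)
q,d=optics.grab_frame("side"); cv2.imwrite("pics/s8.png",cv2.resize(q[90:240,190:340],(600,600)))
E
```

```text
t 14.23 tcp [ 0.4951 -0.1973  0.0716] stn [-0.0951 -0.2386] F [ 0.4 -0.6  1.7] move [-0.003 -0.     0.008] spin -3.002 op 0.0
```

View pics/s8.png

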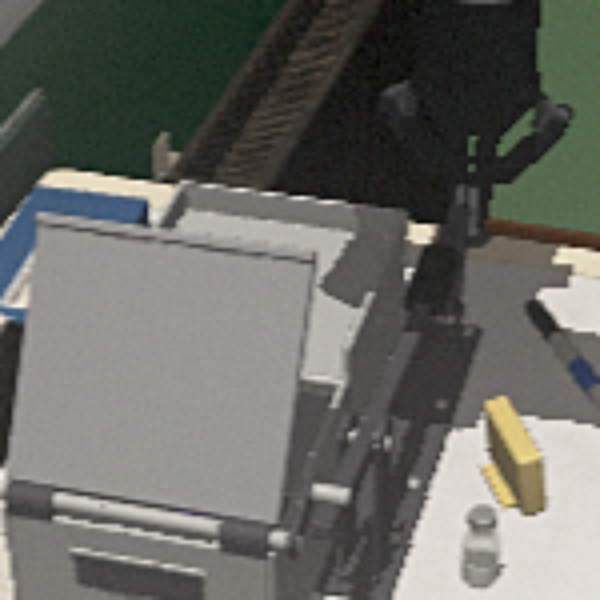

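The side crop shows the flap's edge at (315, 260), lower than before at (300, 265): it is falling. I press slightly more, hold, then lift off and wait.

{"name": "apply_moves", "arguments": {
  "deltas": [
    [0, 0, 0, 0.01, 0],
    [0, 0, 0, 0.01, 0],
    [0, 0, 0, 0.01, 0],
    [0, 0, 0, 0.01, 0],
    [0, 0, 0, 0.01, 0],
    [0, 0, 0, 0.01, 0],
    [0, 0, 0, 0.01, 0],
    [0, 0, 0, 0.01, 0]
  ]
}}

```text
clock: 14.95
tcp_pos: [0.4953, -0.1975, 0.0709]
tool_rot: [[0.028, -1.0, -0.003], [-0.998, -0.028, 0.059], [-0.059, 0.001, -0.998]]
contact_force: [-1.2, -2.0, 5.8]
opening: 0.0
finger_force: 2.9
```

{"name": "apply_moves", "arguments": {
  "deltas": [
    [0, 0, 0, -0.05, 0],
    [0, 0, 0, -0.1, 0],
    [0, 0.05, 0, -0.2, 0],
    [0, 0.1, 0, -0.4, 0],
    [0, 0.15, 0, -0.6, 0],
    [0, 0.2, 0, -0.8, 0],
    [0, 0.2, 0, -0.8, 0],
    [0, 0.2, 0, -0.8, 0],
    [0, 0.2, 0, -0.8, 0],
    [0, 0.2, 0, -0.8, 0],
    [0, 0.2, 0, -0.8, 0],
    [0, 0.2, 0, -0.8, 0]
  ]
}}

```text
clock: 15.95
tcp_pos: [0.4963, -0.2463, 0.226]
tool_rot: [[0.028, -1.0, -0.006], [-0.998, -0.028, 0.061], [-0.061, 0.004, -0.998]]
contact_force: [0.2, -0.3, -0.8]
opening: 0.0001
finger_force: 0.0
```

{"name": "apply_moves", "arguments": {
  "deltas": [
    [0, 0, 0, 0, 0],
    [0, 0, 0, 0, 0],
    [0, 0, 0, 0, 0],
    [0, 0, 0, 0, 0],
    [0, 0, 0, 0, 0],
    [0, 0, 0, 0, 0],
    [0, 0, 0, 0, 0],
    [0, 0, 0, 0, 0],
    [0, 0, 0, 0, 0],
    [0, 0, 0, 0, 0]
  ]
}}

```text
clock: 16.78
tcp_pos: [0.4967, -0.2467, 0.227]
tool_rot: [[0.027, -1.0, -0.004], [-0.998, -0.027, 0.06], [-0.06, 0.002, -0.998]]
contact_force: [0.3, 0.6, -0.0]
opening: -0.0003
finger_force: 0.0
```

```bash
python3 - <<'E'
from h import *
goto(-.095,-.238,.2)
q,d=optics.grab_frame("side"); cv2.imwrite("pics/s9.png",cv2.resize(q[90:240,190:340],(600,600)))
W=world("side",d); s=(W[...,:2]-O)@RS; z=W[...,2]
f=(abs(s[...,0])<.05)&(s[...,1]>.01)&(s[...,1]<.13)&(z>.05)&(z<.3)
print("flap z",np.percentile(z[f],[5,50,95]), "slope", np.polyfit(s[f][:,1],z[f],1))
k=(abs(s[...,0]+.095)<.012)&(abs(s[...,1]+.115)<.02)&(z<.19); print("pad z",np.percentile(z[k],[50,95]) if k.any() else None)
k=(abs(s[...,0]+.095)<.015)&(abs(s[...,1]+.232)<.015)&(z<.12); print("tab z",np.percentile(z[k],[50,95]) if k.any() else None)
E
```

```text
t 16.78 tcp [ 0.4967 -0.2467  0.227 ] stn [-0.095  -0.2879] F [ 0.3  0.6 -0. ] move [-0.247  0.001  0.055] spin -3.002 op -0.0
flap z [0.10782894 0.10975558 0.11169169] slope [0.00076492 0.1096924 ]
pad z [0.15113738 0.16633293]
tab z [0.07421184 0.0771977 ]
```

View pics/s9.png

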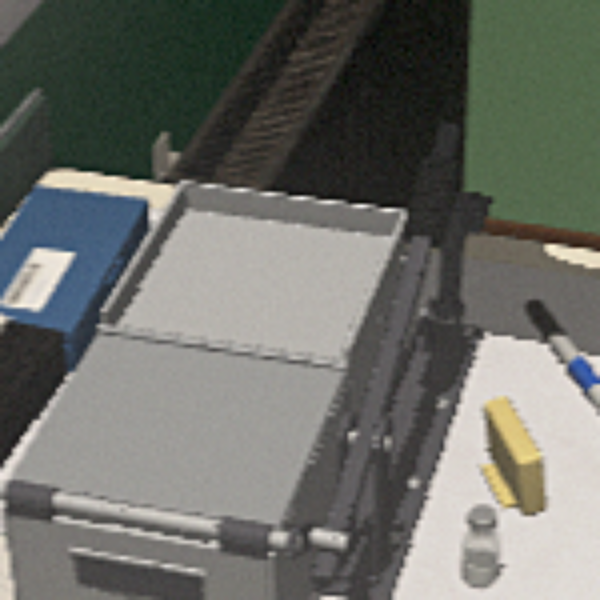

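The side crop shows the flap flat shut, the deck empty and the bystanders unmoved. The lever pad is back up and the tab is home at z 0.075.

```bash
python3 -c "
from station import r; print(r.hand_in())"
```

```text
the job is handed in; nothing more can be done
None
```

The tube is in the well with the flap shut over it, the lever back up and the catch home, and the job is handed in at about 17 s of the 64 s allowed; the hand-in returned no verdict.

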